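Close up a lamp stem in its assembly trough and drop the keeper

TASK

The parts of a lamp stem lie in a row in the assembly trough. Working with the fingertips alone and lifting nothing out of the trough, push on the wooden block at the free end of the row so that the whole row slides as one train fully home against the end stop; then tip the hinged red keeper bar over and press it right down across the trough behind that block. The two grey pipe pieces and the wooden spacer between them have been wiped clean for gluing, so do not touch them, and leave the loose things round the trough where they are.

Things in the scene. Friction and masses are not known exactly. Their poses are not given: they have to be found in the camera images.
- trough: Fixed plywood base 136 x 400 x 12 mm (x, y, z) with an open channel along its y: floor 12 mm above the table, 43 mm wide, between pale wooden walls 10 mm thick with tops 26 mm above the table. Origin: on the table under the base's middle. End stop at the -y end, channel open at the +y end (y = 200 mm). x points across, away from the robot; turned by up to 0.3 rad from the world axes.
- stop_face (a point): Centre of the face of the end stop (brown wooden block, top 64 mm above the table) that the row must come against: y = -165 mm in the trough's frame, 32 mm above the table; it looks along the trough's +y.
- end_block_mid (a point): Centre of the dark wooden end block, the part farthest from the stop and the only one to push: 40 x 40 mm across, 30 mm long along the trough (free face 15 mm from the centre towards the trough's +y), loose, 25 to 50 g, from 12 to 52 mm above the table. Axes as the trough's. Home at y = +10 mm in the trough's frame; it starts 50 to 105 mm short of that.
- pipe_2_mid (a point): Centre of the grey plastic pipe piece next to the end block: 40 mm diameter, 70 mm long along the trough, loose. Not to be touched. Home at y = -40 mm in the trough's frame.
- spacer_mid (a point): Centre of the dark wooden spacer between the pipe pieces: 40 x 40 mm across, 20 mm long along the trough, loose. Not to be touched. Home at y = -85 mm in the trough's frame.
- pipe_1_mid (a point): Centre of the grey plastic pipe piece nearest the stop: 40 mm diameter, 70 mm long along the trough, loose. Not to be touched. Home at y = -130 mm in the trough's frame. The row is pipe, spacer, pipe, end block, touching but for gaps of 1.5 mm at most, together 0.12 to 0.21 kg.
- pipe_1: The same pipe piece as pipe_1_mid; origin at the middle of its underside.
- spacer: The same spacer as spacer_mid; origin at the middle of its underside.
- pipe_2: The same pipe piece as pipe_2_mid; origin at the middle of its underside.
- end_block: The same end block as end_block_mid; origin at the middle of its underside.
- keeper (a joint): Angle of the red keeper bar about its hinge, rad: 0 = shut, level across the trough towards its +x; 1.57 = straight up; it starts at 1.85 to 2.2, leaning back towards the robot. The hinge is stiff: the bar stays at whatever angle it is left; turning it takes up to 0.13 N m (1 to 2 N at 80 mm from the hinge).
- keeper_hinge (a point): Hinge of the keeper, on the robot's side of the channel: x = -46 mm, y = +35 mm in the trough's frame, 41 mm above the table; its axis runs along the trough's y. It sits between steel cheeks at x = -35 to -57 mm, y = 19 to 52 mm, tops 54 mm above the table.
- keeper_end (a point): Far end of the keeper bar, 130 mm from the hinge. Bar 12 x 12 mm, red, its last 28 mm a black pad 22 mm wide and 14 mm thick. Shut, it is centred 41 mm above the table at y = 35 mm in the trough's frame, 4 mm behind the end block when the row is home (else it lands on the block), in a slotted wooden post at x = 38 to 54 mm, y = 19 to 51 mm, top 43 mm above the table.
- masking_tape: Loose roll of pale masking tape lying flat, 90 mm diameter, 24 mm high; bystander. Origin: middle of its underside.
- marker: Loose felt marker, white with black cap, lying, 126 mm long along its y, 16 mm thick; bystander. Origin: middle of its underside.
- green_bottle: Loose green paint bottle with pink nozzle, standing, 34 mm diameter, 110 mm tall; bystander. Origin: middle of its underside.
- glue_stick: Loose hot-melt glue stick, cream, lying, 100 mm long along its y, 11 mm thick; bystander. Origin: middle of its underside.
Mind the look-alikes: they are no part of the job. Leave any pink look-alike of the end_block alone. Leave any purple look-alike of the pipe_2 alone.

How it is judged (in metres and radians):
On the way, in this order (a step that is already met when the one before it is completed fails the run):
1. the row is fully home against the end stop while the keeper is still up (y of pipe_1_mid in the frame of trough between -0.133 and -0.127 m and y of spacer_mid in the frame of trough between -0.088 and -0.082 m and y of pipe_2_mid in the frame of trough between -0.043 and -0.037 m and y of end_block_mid in the frame of trough between 0.007 and 0.013 m and value of joint keeper above 0.5 rad), for 0.2 s.
2. the keeper is pressed right down behind the end block (value of joint keeper below 0.05 rad), for 0.2 s.
At the end, for the whole second after the job is handed in: All four parts are home in the channel (each centre within 3 mm of its home place along the trough, within 4 mm of the channel's middle, standing on its floor) and at rest, and the keeper bar is down to less than 0.05 rad (y of pipe_1_mid in the frame of trough between -0.133 and -0.127 m and y of spacer_mid in the frame of trough between -0.088 and -0.082 m and y of pipe_2_mid in the frame of trough between -0.043 and -0.037 m and y of end_block_mid in the frame of trough between 0.007 and 0.013 m and x of pipe_1_mid in the frame of trough between -0.004 and 0.004 m and z of pipe_1_mid in the frame of trough between 0.028 and 0.036 m and x of spacer_mid in the frame of trough between -0.004 and 0.004 m and z of spacer_mid in the frame of trough between 0.028 and 0.036 m and x of pipe_2_mid in the frame of trough between -0.004 and 0.004 m and z of pipe_2_mid in the frame of trough between 0.028 and 0.036 m and x of end_block_mid in the frame of trough between -0.004 and 0.004 m and z of end_block_mid in the frame of trough between 0.028 and 0.036 m and linear speed of each of pipe_1, spacer, pipe_2, end_block below 0.01 m/s and value of joint keeper below 0.05 rad); the robot touches nothing.
It fails at once if a part of the row is lifted or tipped up out of the channel (more than 6 mm) (z of any of pipe_1_mid, spacer_mid, pipe_2_mid, end_block_mid in the frame of trough above 0.038 m).
It fails at once if the robot touches a pipe piece or the spacer (contact force between any of the fingers, the arm and pipe_1 above 0.3 N or contact force between any of the fingers, the arm and spacer above 0.3 N or contact force between any of the fingers, the arm and pipe_2 above 0.3 N).
It fails at once if a loose bystander is moved by more than 15 mm (distance of any of masking_tape, marker, green_bottle, glue_stick from where it was at the start of the episode above 0.015 m).
It also fails if it takes over 64 s, if anything falls off the work surface, if the arm or the gripper's body presses on something with over 40 N, if the wrist force passes 120 N, or if a joint passes its speed limit or range.

ROBOT

A 6-joint arm with a two-finger parallel gripper is mounted at the origin on the work surface; the furniture and walls round the work are solid. World frame = base frame: x ahead of the robot, y to its left, z up, the work surface at z = 0. Lengths are in mm, angles in rad, forces in N, time in s.
With the tool pointing down it reaches from about 350 to 875 mm from the base axis. Payload 4.2 kg.
Tool frame: the origin (TCP) lies at the very end of the fingers, on their centre line; the grasp point (between the pads) lies arm.grip_point_offset behind it (arm.grip_point_offset is the distance from the TCP to the grasp point, in mm); z points along the fingers, y is the line along which they close (so a half turn about z gives the same grasp; the last joint's range is limited). The gripper opens to 85 mm and grips with 20 to 120 N. Pads are 22 mm wide; open, the fingers measure 114 mm over their backs; the gripper's body (76 mm by 85 mm) begins 54 mm behind the grasp point. The pads swing forward as they close: fully open they stand 13 mm farther back than shut.
Start: joints at [1.567, 0.385, 0.008, 0, -1.194, -0.259], TCP at [162.334, 603.529, 231.312] pointing down, gripper open.
Joint ranges: [-3.14, 3.14], [-1.21, 2.06], [-1.07, 1.41], [-3.16, 2.05], [-2.99, -0.16], [-3.1, 3.1]. Speed limits (rad/s): [2.79, 2.79, 3.14, 3.14, 3.14, 3.14].

INTERFACE

Orientations are given as a unit quaternion [x, y, z, w].
In Python, from bench import arm, cams, ticket gives the robot as it stands.
- The arm moves only by the tool servo_tool, never from a script. Its argument "commands" is a list that holds one entry, the list of rows, each a list of 7 numbers: the closure in counts, from 0 (fully open) to 255 (shut), then the shift along the tool's x, y, z in m, then the turn, a rotation vector about the tool's x, y, z in degrees. In form: [[[grip, x, y, z, ax, ay, az], ...]]. A call has 1 to 10 rows; each row shifts and turns the commanded pose from where the row before left it, along the tool's axes as they then stand; what a row does not reach is not made up. A row lasts 1/12 s, in which the tool goes at most 41.7 mm and 7.16 degrees, less where a joint would pass 70% of its speed; a pose out of reach is approached as far as the arm can. A call with a gripper value outside its range is refused whole. The fingers move at their own pace and stop on an object; the grip force is fixed at half the most. Time passes only in rows, so rows that do not move let the fingers close. It gives the time, the measured TCP pose, the force, the opening and the grip force at its end, in the units of the state.
- arm.read_state(): the state, without advancing time (a new reading comes with each control period).
- cams.get_image(name): name is "scene" or "top" or "wrist"; returns a dict with "frame" (480x640x3 uint8, blue, green, red), "K" (3x3 intrinsics, pixels), "T" (4x4, takes a point from camera to world coordinates). Camera axes: x right, y up, looking along -z (the intrinsics and any distortion apply to the point x, -y, -z); pixel columns grow to the right and rows downward; lengths in mm; the calibration is good to about 2 mm. A picture is of the moment at which its call begins. There is no depth.
- ticket.job_done(): hands the job in; it is judged then, once.
The state is a dict: "clock": time; "joints": joint angles; "joint_vel": joint speeds; "joint_efforts": joint torques, N m; "position": TCP position; "ee_rot": TCP orientation; "contact_force": force on the tool from outside, world axes, zero at the start; "wrist_torque": the same for the moment, N m; "gripper_width": finger opening in mm; "grasp_force": force on a finger pad.
Only numpy, scipy, OpenCV 4.12 (cv2) and the standard library are available. Lean on these libraries where they do the work, as an engineer would, in place of code of your own. Each camera call takes 0.05 s, during which the arm holds its last target. There are 200 camera calls.

## Working session

There is one attempt and no reset: what is moved stays moved. The work goes in short steps, Python scripts to look and compute and a tool call to move; the robot and the scene stay as the last step left them, time stands still between calls to the robot, and variables do not carry over. Pictures are saved under pics/ and viewed, at most 10 in all, crops included, and the job is handed in when it is done.

Besides the shell and the picture viewer there is one more tool, called after "Emit:" by a JSON object that holds its "name" and its "arguments". servo_tool: Moves the arm, as the interface text tells. Its arguments: {"type":"object","properties":{"commands":{"type":"array","items":{"type":"array","items":{"type":"array","items":{"type":"number"}}}}},"required":["commands"]}

```bash
mkdir -p pics
python3 - <<'E'
from bench import arm,cams
import cv2,numpy as np
s=arm.read_state();print(s,arm.grip_point_offset)
for n in("scene","top"):
    d=cams.get_image(n);cv2.imwrite(f"pics/{n}0.png",d["frame"]);np.savez(f"{n}0.npz",**d);print(n,d["K"].round(1).tolist(),d["T"].round(3).tolist(),[k for k in d])
E
```

```text
{'clock': 0.0, 'joints': array([ 1.56659196e+00,  3.85549039e-01,  6.60228683e-03, -5.12568688e-04,
       -1.19398220e+00, -2.58589592e-01]), 'joint_vel': array([ 0.00120828, -0.00086945,  0.00052552,  0.0015666 ,  0.00059615,
       -0.00033546]), 'joint_efforts': array([ 4.01333982e-04, -3.92291558e+01,  1.88402456e+01,  4.18623179e+00,
       -4.64577417e-03, -3.42004014e-06]), 'position': array([162.19464509, 602.97431996, 230.2148896 ]), 'ee_rot': array([ 9.91366845e-01, -1.31112871e-01, -1.01017410e-04,  1.08791363e-03]), 'contact_force': array([0.55196588, 0.2220592 , 0.69470411]), 'wrist_torque': array([0.03768895, 0.06393336, 0.02728081]), 'grasp_force': 0.0, 'gripper_width': 85.0583248815724} 18.700000000000003
scene [[495.8, 0.0, 311.4], [0.0, 495.8, 236.0], [0.0, 0.0, 1.0]] [[0.724, 0.512, -0.463, 28.339], [-0.689, 0.519, -0.505, -558.567], [-0.018, 0.684, 0.729, 862.905], [0.0, 0.0, 0.0, 1.0]] ['frame', 'K', 'T']
top [[525.6, 0.0, 318.7], [0.0, 525.6, 245.9], [0.0, 0.0, 1.0]] [[0.042, 0.976, -0.215, 301.651], [-0.999, 0.041, -0.008, 32.727], [0.001, 0.215, 0.977, 1197.986], [0.0, 0.0, 0.0, 1.0]] ['frame', 'K', 'T']
```

View pics/top0.png

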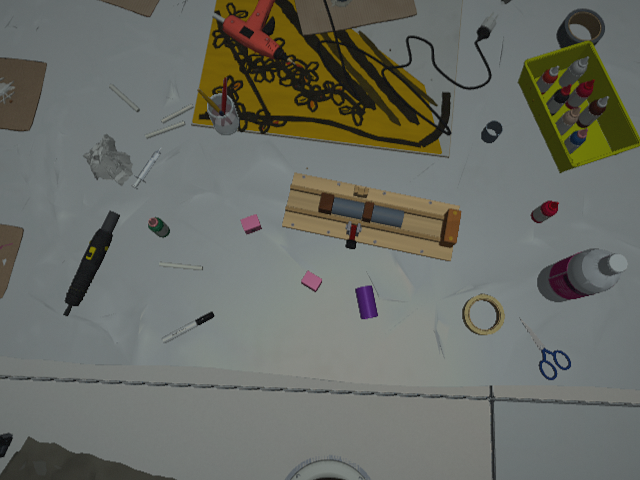

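View pics/scene0.png

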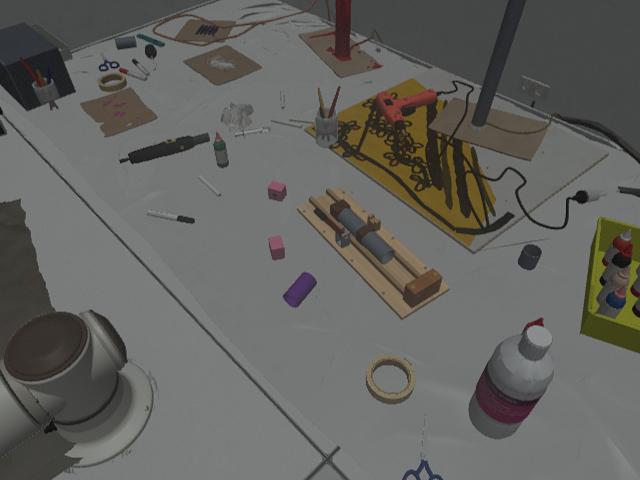

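The top view shows the trough from (283,228) to (461,210), with the stop on the right (brown, ~(453,227)), the end block at ~(326,203) and the keeper leaning back near (352,235). Pink and purple look-alikes lie to the left and below. I'll enlarge it for precise corners.

Run:
```python
import cv2,numpy as np
f=np.load("top0.npz")["frame"][160:275,275:475]
g=cv2.resize(f,None,fx=4,fy=4,interpolation=cv2.INTER_CUBIC)
g=np.clip(g*1.5,0,255).astype('uint8')
cv2.imwrite("pics/top0c.png",g)
f=np.load("scene0.npz")["frame"][180:320,290:455]
g=cv2.resize(f,None,fx=4,fy=4,interpolation=cv2.INTER_CUBIC)
g=np.clip(g*1.5,0,255).astype('uint8')
cv2.imwrite("pics/scene0c.png",g)
```

```text
(no output)
```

View pics/top0c.png

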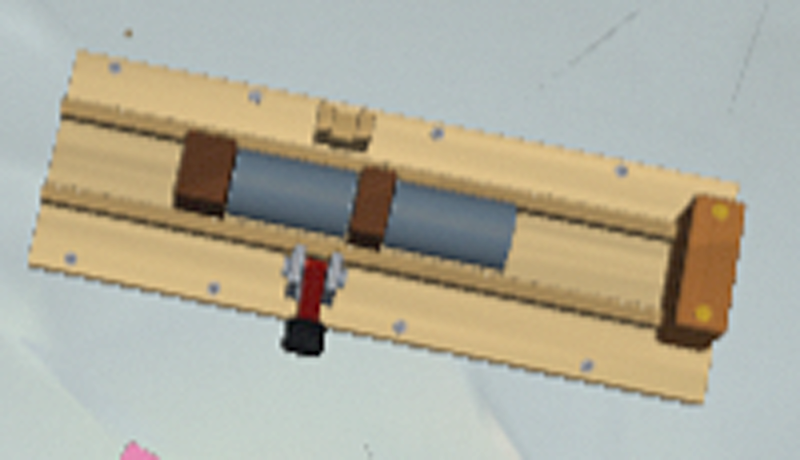

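View pics/scene0c.png

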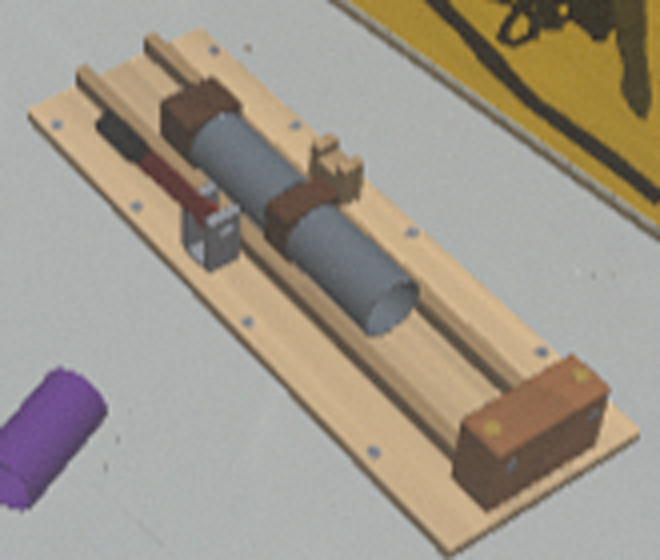

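```bash
cat > h.py <<'E'
import numpy as np
from scipy.optimize import least_squares
C={n:np.load(n+"0.npz") for n in("top","scene")}
def proj(n,P,c=None):
    c=c or C[n]; T=c["T"];p=(np.atleast_2d(P)-T[:3,3])@T[:3,:3]
    u=(p*[1,-1,-1])@c["K"].T; return u[:,:2]/u[:,2:]
off={"top":(275,160),"scene":(290,180)}
px=lambda n,q:(np.atleast_2d(q)+.5)/4-.5+off[n]
def tw(t,P):
    c,s=np.cos(t[2]),np.sin(t[2]);P=np.atleast_2d(P).astype(float)
    return np.c_[t[0]+c*P[:,0]-s*P[:,1],t[1]+s*P[:,0]+c*P[:,1],P[:,2]]
E
python3 - <<'E'
from h import *
B=[[68,200,12],[-68,200,12],[-68,-200,12],[68,-200,12]]
obs={"top":[(80,50),(30,266),(703,404),(740,184)],"scene":[(203,28),(28,115),(448,548),(640,435)]}
for ns in(("top",),("scene",),("top","scene")):
    r=least_squares(lambda t:np.concatenate([(proj(n,tw(t,B))-px(n,obs[n])).ravel() for n in ns]),[480,30,-.2],x_scale=[100,100,.1])
    print(ns,r.x.round(4),r.fun.round(2))
t=r.x;np.save("t.npy",t)
# end block free face top edge corners
o2={"top":[(188,130),(176,207)],"scene":[(210,78),(162,100)]}
for n in o2:
    r=least_squares(lambda y:(proj(n,tw(t,[[20,y[0],52],[-20,y[0],52]]))-px(n,o2[n])).ravel(),[90.]);print(n,"free face y",r.x,r.fun.round(2))
# keeper: angle from end pad centre
kp=lambda a:tw(t,[[-46+116*np.cos(a),35,41+116*np.sin(a)]])
for n,q in(("top",(303,337)),("scene",(122,135))):
    r=least_squares(lambda a:(proj(n,kp(a[0]))-px(n,q)).ravel(),[2.]);print(n,"keeper",r.x,r.fun.round(2))
for nm,P in dict(freehome=[0,25,30],khinge=[-46,35,41],stop=[0,-165,32]).items(): print(nm,tw(t,[P]).round(1))
# bystander rough positions at z=0: bottle, glue stick, marker, tape, pink, purple
for nm,u in dict(bottle=(163,233),glue=(181,266),marker=(188,327),tape=(483,314),pink=(251,225),pink2=(311,281),purple=(367,302)).items():
    r=least_squares(lambda p:(proj("top",[[p[0],p[1],10]])-u).ravel(),[400.,0]);print(nm,r.x.round(0), "trough:",np.round(np.array([[np.cos(t[2]),np.sin(t[2])],[-np.sin(t[2]),np.cos(t[2])]])@(r.x-t[:2])))
E
```

```text
('top',) [ 6.404626e+02 -7.784940e+01 -1.677000e-01] [-0.56 -0.19 -0.76 -0.17  0.81  0.42  0.5  -0.18]
('scene',) [ 6.423739e+02 -7.836130e+01 -1.734000e-01] [-0.26 -0.47 -0.71 -1.65 -0.02  1.63  0.82 -0.47]
('top', 'scene') [ 6.413053e+02 -7.820090e+01 -1.700000e-01] [-0.29 -0.69 -0.61 -0.71  0.86  0.25  0.68 -0.32 -0.85 -0.25 -1.24 -1.32
 -0.09  1.81  0.61 -0.45]
top free face y [121.71367994] [ 0.76 -0.63  0.08 -3.43]
scene free face y [122.48224526] [ 0.63 -0.38 -0.92  0.65]
top keeper [2.1263852] [0.61 0.13]
scene keeper [2.10305491] [0.41 0.41]
freehome [[645.5 -53.6  30. ]]
khinge [[601.9 -35.9  41. ]]
stop [[ 613.4 -240.8   32. ]]
bottle [579. 405.] trough: [-143.  466.]
glue [503. 356.] trough: [-210.  404.]
marker [365. 326.] trough: [-340.  352.]
tape [ 422. -334.] trough: [-173. -289.]
pink [607. 202.] trough: [-82. 270.]
pink2 [481.  56.] trough: [-181.  105.]
purple [438. -73.] trough: [-201.  -29.]
```

Emit:
{"name": "servo_tool", "arguments": {"commands": [[[255, 0, 0, 0, 0, 0, -5.35], [255, 0.03, 0.022, 0, 0, 0, 0], [255, 0.03, 0.022, 0, 0, 0, 0], [255, 0.03, 0.022, 0, 0, 0, 0], [255, 0.03, 0.022, 0, 0, 0, 0], [255, 0.03, 0.022, 0, 0, 0, 0], [255, 0.03, 0.022, 0, 0, 0, 0], [255, 0.03, 0.022, 0, 0, 0, 0], [255, 0.03, 0.022, 0, 0, 0, 0], [255, 0.03, 0.022, 0, 0, 0, 0]]]}}

```text
clock: 0.93
position: [395.8, 361.1, 231.1]
ee_rot: [0.996, -0.084, -0.0, 0.0]
contact_force: [0.9, 0.6, 0.6]
gripper_width: -0.2
grasp_force: 0.0
```

Emit:
{"name": "servo_tool", "arguments": {"commands": [[[255, 0.03, 0.022, 0, 0, 0, 0], [255, 0.03, 0.022, 0, 0, 0, 0], [255, 0.03, 0.022, 0, 0, 0, 0], [255, 0.03, 0.022, 0, 0, 0, 0], [255, 0.03, 0.022, 0, 0, 0, 0], [255, 0.03, 0.022, 0, 0, 0, 0], [255, 0.03, 0.022, 0, 0, 0, 0], [255, 0.03, 0.022, 0, 0, 0, 0], [255, 0.03, 0.022, 0, 0, 0, 0], [255, 0, 0, 0, 0, 0, 0]]]}}

```text
clock: 1.77
position: [630.9, 117.6, 229.8]
ee_rot: [0.996, -0.088, -0.0, 0.001]
contact_force: [0.9, 1.4, 0.2]
gripper_width: -0.2
grasp_force: 0.0
```

```bash
cat > w.py <<'E'
from h import *
from bench import arm
from scipy.spatial.transform import Rotation as R
t=np.load("t.npy")
def where():
    s=arm.read_state();Rt=np.array([[np.cos(t[2]),np.sin(t[2]),0],[-np.sin(t[2]),np.cos(t[2]),0],[0,0,1]])
    p=Rt@(s["position"]-[t[0],t[1],0]);A=Rt@R.from_quat(s["ee_rot"]).as_matrix()
    print("clk",round(s["clock"],2),"trough pos",p.round(1),"F",(Rt@s["contact_force"]).round(1),"w",round(s["gripper_width"],1));print("tool axes (cols) in trough\n",A.round(3))
E
python3 -c "from w import *;where()"
```

```text
clk 1.77 trough pos [-43.4 191.2 229.8] F [0.6 1.5 0.2] w -0.2
tool axes (cols) in trough
 [[ 1.    -0.005 -0.   ]
 [-0.005 -1.    -0.002]
 [-0.     0.002 -1.   ]]
```

Emit:
{"name": "servo_tool", "arguments": {"commands": [[[255, 0.0217, 0.016, 0, 0, 0, 0], [255, 0.0217, 0.016, 0, 0, 0, 0], [255, 0, 0, 0.03, 0, 0, 0], [255, 0, 0, 0.03, 0, 0, 0], [255, 0, 0, 0.03, 0, 0, 0], [255, 0, 0, 0.03, 0, 0, 0], [255, 0, 0, 0.03, 0, 0, 0], [255, 0, 0, 0.02, 0, 0, 0], [255, 0, 0, 0, 0, 0, 0], [255, 0, 0, 0, 0, 0, 0]]]}}

```text
clock: 2.6
position: [664.5, 83.1, 60.1]
ee_rot: [0.996, -0.084, -0.001, 0.001]
contact_force: [0.2, -0.5, 0.8]
gripper_width: -0.0
grasp_force: 0.0
```

Run:
```python
from w import *
from bench import cams
import cv2
where()
d=cams.get_image("wrist");cv2.imwrite("pics/w1.png",d["frame"])
d=cams.get_image("scene");cv2.imwrite("pics/s1.png",cv2.resize(d["frame"][130:330,280:470],None,fx=3,fy=3,interpolation=cv2.INTER_CUBIC))
```

```text
clk 2.6 trough pos [ -4.4 162.9  60.1] F [ 0.3 -0.5  0.8] w -0.0
tool axes (cols) in trough
 [[ 1.     0.001 -0.003]
 [ 0.001 -1.    -0.002]
 [-0.003  0.002 -1.   ]]
```

View pics/w1.png

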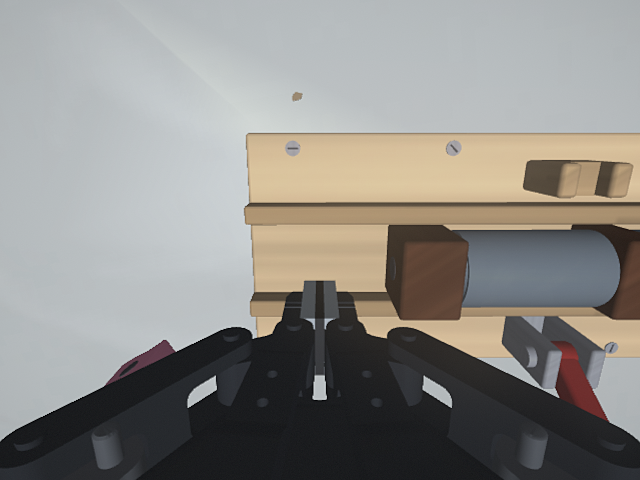

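The wrist view shows the shut fingers at (320,300) hovering over the channel's free end, clear of the end block (left edge at ~388). I'll now lower into the channel and approach.

Emit:
{"name": "servo_tool", "arguments": {"commands": [[[255, 0.005, 0, 0.012, 0, 0, 0], [255, 0, 0, 0.012, 0, 0, 0], [255, 0, 0, 0.012, 0, 0, 0], [255, 0, 0.007, 0, 0, 0, 0], [255, 0, 0.007, 0, 0, 0, 0], [255, 0, 0.005, 0, 0, 0, 0], [255, 0, 0, 0, 0, 0, 0]]]}}

```text
clock: 3.28
position: [666.9, 62.3, 25.7]
ee_rot: [0.996, -0.085, 0.0, 0.0]
contact_force: [-0.0, 0.1, -0.1]
gripper_width: 0.1
grasp_force: 0.0
```

```bash
python3 -c "from w import *;where()"
```

```text
clk 3.28 trough pos [  1.5 142.8  25.7] F [-0.1  0.1 -0.1] w 0.1
tool axes (cols) in trough
 [[ 1.    -0.001  0.   ]
 [-0.001 -1.    -0.   ]
 [ 0.     0.    -1.   ]]
```

Emit:
{"name": "servo_tool", "arguments": {"commands": [[[255, 0, 0.006, 0, 0, 0, 0], [255, 0, 0.006, 0, 0, 0, 0], [255, 0, 0.006, 0, 0, 0, 0], [255, 0, 0.006, 0, 0, 0, 0], [255, 0, 0.006, 0, 0, 0, 0], [255, 0, 0.006, 0, 0, 0, 0], [255, 0, 0.006, 0, 0, 0, 0], [255, 0, 0.006, 0, 0, 0, 0], [255, 0, 0.006, 0, 0, 0, 0], [255, 0, 0.006, 0, 0, 0, 0]]]}}

```text
clock: 4.12
position: [656.7, 4.0, 25.3]
ee_rot: [0.996, -0.085, -0.0, 0.0]
contact_force: [-0.5, 1.3, 1.0]
gripper_width: -0.3
grasp_force: 0.9
```

```bash
python3 -c "from w import *;where()"
```

```text
clk 4.12 trough pos [ 1.3 83.6 25.3] F [-0.8  1.2  1. ] w -0.3
tool axes (cols) in trough
 [[ 1.     0.001 -0.   ]
 [ 0.001 -1.    -0.   ]
 [-0.     0.    -1.   ]]
```

Emit:
{"name": "servo_tool", "arguments": {"commands": [[[255, 0, 0.004, 0, 0, 0, 0], [255, 0, 0.004, 0, 0, 0, 0], [255, 0, 0.004, 0, 0, 0, 0], [255, 0, 0.004, 0, 0, 0, 0], [255, 0, 0.004, 0, 0, 0, 0], [255, 0, 0.004, 0, 0, 0, 0], [255, 0, 0.004, 0, 0, 0, 0], [255, 0, 0.004, 0, 0, 0, 0], [255, 0, 0.004, 0, 0, 0, 0], [255, 0, 0, 0, 0, 0, 0]]]}}

```text
clock: 4.95
position: [650.3, -31.9, 25.1]
ee_rot: [0.996, -0.085, -0.0, 0.0]
contact_force: [0.1, -0.8, 0.9]
gripper_width: 0.1
grasp_force: 0.0
```

Run:
```python
from w import *
from bench import cams
import cv2
where()
d=cams.get_image("scene");cv2.imwrite("pics/s2.png",cv2.resize(d["frame"][150:330,280:470],None,fx=4,fy=3.3,interpolation=cv2.INTER_CUBIC))
```

```text
clk 4.95 trough pos [ 1.  47.2 25.1] F [ 0.2 -0.8  0.9] w 0.1
tool axes (cols) in trough
 [[ 1.    -0.    -0.001]
 [-0.    -1.    -0.   ]
 [-0.001  0.    -1.   ]]
```

View pics/s2.png

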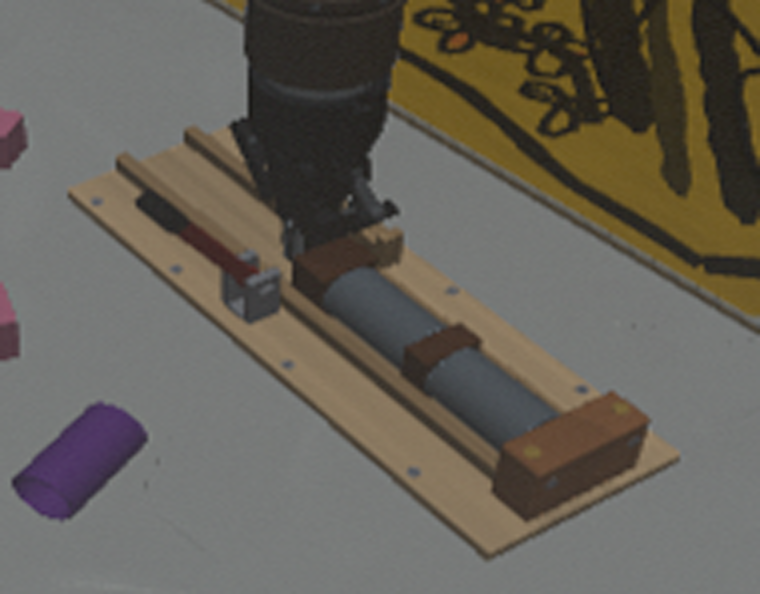

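The picture shows the row almost against the stop (pipe end at ~(545,425), stop at ~(500,450)), with the keeper untouched at ~(195,230). I'll creep the rest while watching the force.

Emit:
{"name": "servo_tool", "arguments": {"commands": [[[255, 0, 0.002, 0, 0, 0, 0], [255, 0, 0.002, 0, 0, 0, 0], [255, 0, 0.002, 0, 0, 0, 0], [255, 0, 0, 0, 0, 0, 0]]]}}

```text
clock: 5.33
position: [649.5, -37.2, 25.1]
ee_rot: [0.996, -0.085, -0.0, 0.0]
contact_force: [0.2, 0.6, 0.2]
gripper_width: -0.2
grasp_force: 0.0
```

Emit:
{"name": "servo_tool", "arguments": {"commands": [[[255, 0, 0.001, 0, 0, 0, 0], [255, 0, 0.001, 0, 0, 0, 0], [255, 0, 0, 0, 0, 0, 0]]]}}

```text
clock: 5.58
position: [649.6, -38.2, 25.3]
ee_rot: [0.996, -0.085, 0.0, -0.0]
contact_force: [0.0, 3.6, -0.4]
gripper_width: 0.0
grasp_force: 1.8
```

```bash
python3 -c "from w import *;where()"
```

```text
clk 5.58 trough pos [ 1.4 40.8 25.3] F [-0.6  3.6 -0.4] w 0.0
tool axes (cols) in trough
 [[ 1.     0.001  0.   ]
 [ 0.001 -1.     0.001]
 [ 0.    -0.001 -1.   ]]
```

Emit:
{"name": "servo_tool", "arguments": {"commands": [[[255, 0, 0.001, 0, 0, 0, 0], [255, 0, 0.001, 0, 0, 0, 0], [255, 0, 0, 0, 0, 0, 0], [255, 0, 0, 0, 0, 0, 0]]]}}

```text
clock: 5.92
position: [650.2, -38.4, 25.5]
ee_rot: [0.996, -0.084, 0.001, -0.001]
contact_force: [0.1, 8.4, 0.2]
gripper_width: 0.1
grasp_force: 4.6
```

```bash
python3 -c "from w import *;where()"
```

```text
clk 5.92 trough pos [ 2.  40.7 25.5] F [-1.4  8.3  0.2] w 0.1
tool axes (cols) in trough
 [[ 1.     0.001  0.002]
 [ 0.001 -1.     0.003]
 [ 0.002 -0.003 -1.   ]]
```

The force rose from 0.6 to 8.4 N with no further motion, so the row is firmly home. Next I back off, lift and go round behind the keeper.

Emit:
{"name": "servo_tool", "arguments": {"commands": [[[255, 0, -0.003, 0, 0, 0, 0], [255, 0, -0.007, 0, 0, 0, 0], [255, 0, -0.008, 0, 0, 0, 0], [255, 0, 0, -0.03, 0, 0, 0], [255, 0, 0, -0.035, 0, 0, 0], [255, 0, 0, -0.035, 0, 0, 0], [255, 0, 0, -0.035, 0, 0, 0], [255, 0, 0, -0.035, 0, 0, 0], [255, 0, 0, 0, 0, 0, 0]]]}}

```text
clock: 6.67
position: [656.3, -23.1, 204.7]
ee_rot: [0.996, -0.084, 0.008, -0.0]
contact_force: [0.7, -0.2, 0.5]
gripper_width: 0.2
grasp_force: 0.0
```

Run:
```python
from w import *
from bench import cams
import cv2
where()
d=cams.get_image("scene");cv2.imwrite("pics/s3.png",cv2.resize(d["frame"][180:320,290:455],None,fx=4,fy=4,interpolation=cv2.INTER_CUBIC))
```

```text
clk 6.67 trough pos [  5.4  56.8 204.7] F [ 0.7 -0.1  0.5] w 0.2
tool axes (cols) in trough
 [[ 1.     0.002  0.016]
 [ 0.002 -1.     0.002]
 [ 0.016 -0.002 -1.   ]]
```

View pics/s3.png

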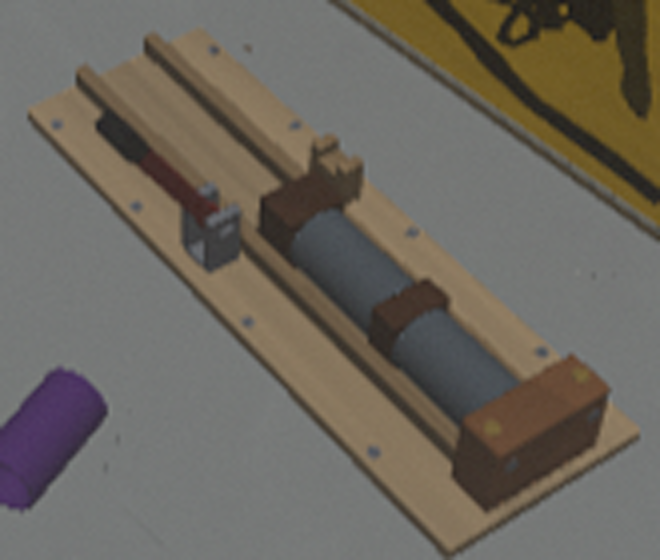

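The row is seated: pipe meets the stop at ~(460,400), and the end block stands at ~(300,205) alongside the post. The keeper is still leaning back.

Emit:
{"name": "servo_tool", "arguments": {"commands": [[[255, -0.031, 0.0026, 0, 0, 0, 0], [255, -0.031, 0.0026, 0, 0, 0, 0], [255, -0.031, 0.0026, 0, 0, 0, 0], [255, -0.031, 0.0026, 0, 0, 0, 0], [255, -0.031, 0.0026, 0, 0, 0, 0], [255, 0, 0, 0.028, 0, 0, 0], [255, 0, 0, 0.028, 0, 0, 0], [255, 0, 0, 0.028, 0, 0, 0], [255, 0, 0, 0, 0, 0, 0], [255, 0, 0, 0, 0, 0, 0]]]}}

```text
clock: 7.55
position: [495.9, -10.1, 110.0]
ee_rot: [0.996, -0.084, -0.002, 0.001]
contact_force: [0.5, 0.0, 0.6]
gripper_width: 0.1
grasp_force: 0.0
```

```bash
python3 -c "from w import *;where()"
```

```text
clk 7.55 trough pos [-154.8   42.5  110. ] F [0.5 0.1 0.6] w 0.1
tool axes (cols) in trough
 [[ 1.     0.001 -0.004]
 [ 0.001 -1.    -0.003]
 [-0.004  0.003 -1.   ]]
```

Emit:
{"name": "servo_tool", "arguments": {"commands": [[[255, 0.009, 0, -0.0018, 0, 0, 0], [255, 0.009, 0, -0.0018, 0, 0, 0], [255, 0.009, 0, -0.0018, 0, 0, 0], [255, 0.009, 0, -0.0018, 0, 0, 0], [255, 0.009, 0, -0.0018, 0, 0, 0], [255, 0.009, 0, -0.0018, 0, 0, 0], [255, 0.009, 0, -0.0018, 0, 0, 0], [255, 0.009, 0, -0.0018, 0, 0, 0], [255, 0.009, 0, -0.0018, 0, 0, 0], [255, 0.009, 0, -0.0018, 0, 0, 0]]]}}

```text
clock: 8.38
position: [588.6, -25.2, 132.1]
ee_rot: [0.996, -0.084, 0.003, -0.0]
contact_force: [-1.7, 0.2, 1.2]
gripper_width: 0.1
grasp_force: 1.2
```

```bash
python3 -c "from w import *;where()"
```

```text
clk 8.38 trough pos [-60.9  43.3 132.1] F [-1.7 -0.1  1.2] w 0.1
tool axes (cols) in trough
 [[ 1.     0.001  0.005]
 [ 0.001 -1.     0.001]
 [ 0.005 -0.001 -1.   ]]
```

Emit:
{"name": "servo_tool", "arguments": {"commands": [[[255, 0.009, 0, 0.001, 0, 0, 0], [255, 0.009, 0, 0.0015, 0, 0, 0], [255, 0.009, 0, 0.002, 0, 0, 0], [255, 0.009, 0, 0.003, 0, 0, 0], [255, 0.008, 0, 0.004, 0, 0, 0], [255, 0.008, 0, 0.005, 0, 0, 0], [255, 0.007, 0, 0.006, 0, 0, 0], [255, 0.007, 0, 0.006, 0, 0, 0], [255, 0.006, 0, 0.006, 0, 0, 0], [255, 0.005, 0, 0.006, 0, 0, 0]]]}}

```text
clock: 9.22
position: [662.0, -38.0, 87.7]
ee_rot: [0.996, -0.085, -0.001, 0.0]
contact_force: [-0.1, 1.0, -0.2]
gripper_width: -0.4
grasp_force: 0.3
```

```bash
python3 -c "from w import *;where()"
```

```text
clk 9.22 trough pos [13.6 43.2 87.7] F [-0.3  0.9 -0.2] w -0.4
tool axes (cols) in trough
 [[ 1.     0.    -0.001]
 [ 0.    -1.    -0.   ]
 [-0.001  0.    -1.   ]]
```

Emit:
{"name": "servo_tool", "arguments": {"commands": [[[255, 0.004, 0, 0.004, 0, 0, 0], [255, 0.004, 0, 0.004, 0, 0, 0], [255, 0.004, 0, 0.004, 0, 0, 0], [255, 0.003, 0, 0.004, 0, 0, 0], [255, 0.002, 0, 0.004, 0, 0, 0], [255, 0.001, 0, 0.004, 0, 0, 0], [255, 0.001, 0, 0.004, 0, 0, 0], [255, 0, 0, 0.004, 0, 0, 0], [255, 0, 0, 0.004, 0, 0, 0], [255, 0, 0, 0, 0, 0, 0]]]}}

```text
clock: 10.05
position: [679.8, -41.0, 51.7]
ee_rot: [0.996, -0.085, -0.001, 0.0]
contact_force: [0.1, -0.2, -0.4]
gripper_width: -0.5
grasp_force: 0.0
```

Run:
```python
from w import *
from bench import cams
import cv2
where()
d=cams.get_image("wrist");cv2.imwrite("pics/w4.png",d["frame"])
```

```text
clk 10.05 trough pos [31.6 43.1 51.7] F [ 0.1 -0.2 -0.4] w -0.5
tool axes (cols) in trough
 [[ 1.     0.    -0.002]
 [ 0.    -1.    -0.   ]
 [-0.002  0.    -1.   ]]
```

View pics/w4.png

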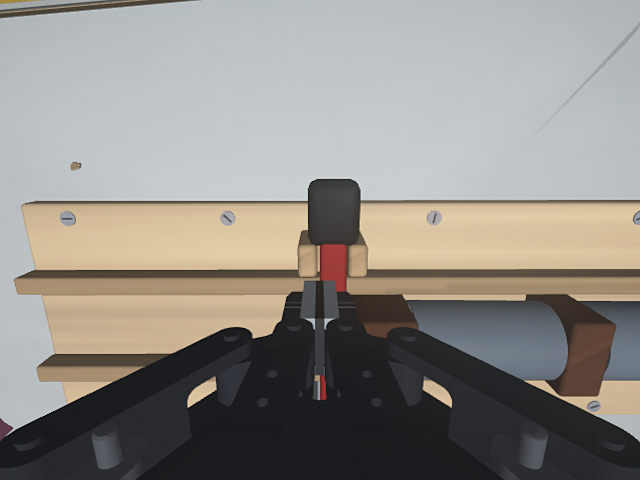

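The bar is lying in the post's slot at (333,260), nearly shut. I'll press it down until the force rises.

Emit:
{"name": "servo_tool", "arguments": {"commands": [[[255, 0, 0, 0.002, 0, 0, 0], [255, 0, 0, 0.002, 0, 0, 0], [255, 0, 0, 0.002, 0, 0, 0], [255, 0, 0, 0.001, 0, 0, 0], [255, 0, 0, 0, 0, 0, 0], [255, 0, 0, 0, 0, 0, 0]]]}}

```text
clock: 10.6
position: [680.8, -41.1, 47.1]
ee_rot: [0.996, -0.084, 0.0, 0.0]
contact_force: [-2.1, 0.4, 5.7]
gripper_width: -0.1
grasp_force: 2.6
```

```bash
python3 -c "from w import *;where()"
```

```text
clk 10.6 trough pos [32.6 43.3 47.1] F [-2.2  0.1  5.7] w -0.1
tool axes (cols) in trough
 [[ 1.     0.001  0.001]
 [ 0.001 -1.    -0.   ]
 [ 0.001  0.    -1.   ]]
```

Emit:
{"name": "servo_tool", "arguments": {"commands": [[[255, 0, 0, 0.002, 0, 0, 0], [255, 0, 0, 0.002, 0, 0, 0], [255, 0, 0, 0, 0, 0, 0], [255, 0, 0, 0, 0, 0, 0], [255, 0, 0, 0, 0, 0, 0]]]}}

```text
clock: 11.02
position: [680.8, -41.1, 46.7]
ee_rot: [0.996, -0.084, 0.001, 0.0]
contact_force: [-7.3, 1.2, 19.3]
gripper_width: -0.6
grasp_force: 9.6
```

Emit:
{"name": "servo_tool", "arguments": {"commands": [[[255, 0, 0, -0.004, 0, 0, 0], [255, 0, 0, -0.006, 0, 0, 0], [255, 0, 0, -0.02, 0, 0, 0], [255, 0, 0, -0.03, 0, 0, 0], [255, 0, 0, -0.03, 0, 0, 0], [255, 0, 0, -0.03, 0, 0, 0], [255, 0, 0, -0.03, 0, 0, 0], [255, 0, 0, -0.03, 0, 0, 0], [255, 0, 0, 0, 0, 0, 0]]]}}

```text
clock: 11.77
position: [683.8, -41.4, 229.6]
ee_rot: [0.996, -0.084, 0.007, -0.0]
contact_force: [0.8, 0.2, 1.2]
gripper_width: 0.4
grasp_force: 0.0
```

Run:
```python
from w import *
from bench import cams
import cv2
where()
d=cams.get_image("scene");cv2.imwrite("pics/s5.png",cv2.resize(d["frame"][180:320,290:455],None,fx=4,fy=4,interpolation=cv2.INTER_CUBIC))
```

```text
clk 11.77 trough pos [ 35.6  43.5 229.6] F [0.7 0.3 1.2] w 0.4
tool axes (cols) in trough
 [[ 1.     0.001  0.013]
 [ 0.001 -1.     0.002]
 [ 0.013 -0.002 -1.   ]]
```

View pics/s5.png

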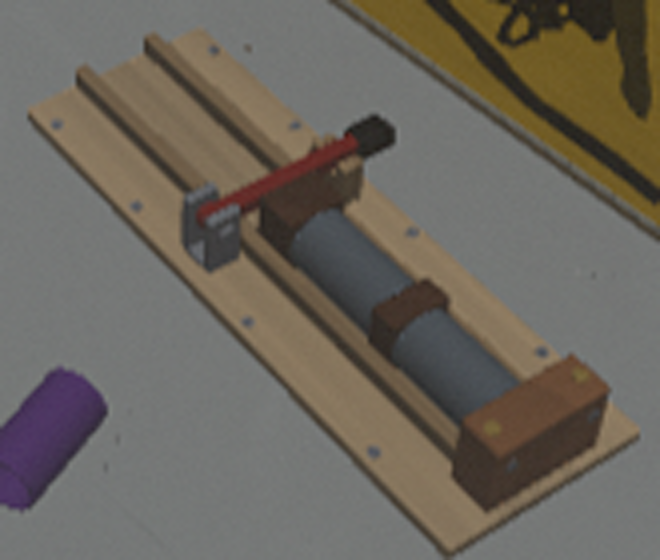

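The bar lies level across the trough, from the cheeks at (205,215) to the pad at (372,135), behind the end block. The row hasn't moved. The bar bottomed out under 19 N at z = 46.7 mm, where 47 mm was expected when shut, so I'm handing in.

```bash
python3 -c "
from bench import ticket
print(ticket.job_done())"
```

```text
the job is handed in; nothing more can be done
None
```

I pushed the row fully home against the end stop, pressed the keeper bar right down behind the end block and handed the job in after about 12 s; the hand-in call returned no verdict.

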